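Call the line lead and point out the open port

ROBOT

A 7-joint arm with a two-finger parallel gripper is mounted at the origin on the work surface. World frame = base frame: x ahead of the robot, y to its left, z up, the work surface at z = 0. Lengths are in m, angles in degrees, forces in N, time in s.
With the tool pointing down it reaches from about 0.425 to 0.875 m from the base axis. Payload 4.7 kg.
Tool frame: the origin (TCP) lies between the finger pads, 19 mm behind the fingertips; this is the grasp point; z points along the fingers, y is the line along which they close (so a half turn about z gives the same grasp; the last joint's range is limited). The gripper opens to 87 mm and grips with 3 to 60 N. Pads are 19 mm wide; open, the fingers measure 117 mm over their backs; the gripper's body (75 mm by 190 mm) begins 51 mm behind the grasp point.
Start: joints at [-72.645, 18.392, -4.016, 83.108, 1.295, 78.541, -3.26], TCP at [0.185, 0.623, 0.241] pointing down, gripper open.
Joint ranges: [-163.93, 163.93], [-17.29, 119.83], [-79.2, 71.16], [3.27, 140.29], [-89.18, 269.18], [5.43, 117.66], [-154.24, 154.24]. Speed limits (degrees/s): [147.25, 147.25, 180, 180, 180, 180, 180].

INTERFACE

Orientations are given as [roll, pitch, yaw] about the fixed x, y, z axes, in that order (R = Rz(yaw) Ry(pitch) Rx(roll)).
In Python, from cell import get_obs, cams, ticket, finder gives the robot as it stands.
- The arm moves only by the shell command python3 -m creep 'ROWS' [FORCE]. ROWS is text: rows parted by semicolons, each of 5 numbers parted by spaces: the shift along the world's x, y, z in m, then the turn about the world's z in degrees, then the finger opening in m, from 0 to 0.087. A call has 1 to 8 rows; each row shifts and turns the commanded pose from where the row before left it; what a row does not reach is not made up. A row lasts 1/8 s, in which the tool goes at most 62.5 mm and 10.7 degrees, less where a joint would pass 70% of its speed; a pose out of reach is approached as far as the arm can. A call with a gripper value outside its range is refused whole. The fingers move at their own pace and stop on an object; FORCE is the grip in N (left out, the last holds). Time passes only in rows, so rows that do not move let the fingers close. It gives the time, the measured TCP pose, the force, the opening and the grip force at its end, in the units of the state.
- get_obs(): the state, without advancing time (a new reading comes with each control period).
- cams.read_camera(name): name is "side" or "top" or "wrist"; returns the picture (480x640x3 uint8, red, green, blue); there is no depth.
- cams.calibration(name): a dict with "fx", "fy", "cx", "cy" (pixels), "extrinsics" (4x4, takes a point from world to camera coordinates). Camera axes: x right, y down, z forward; pixel columns grow to the right and rows downward; lengths in m; the calibration is good to about 2 mm. A picture is of the moment at which its call begins: read the wrist's pose just before it. calibration takes no time and is no camera call; for the wrist camera it gives the pose at the moment of the call.
- ticket.sign_off(): hands the job in; it is judged then, once.
Trained networks look in the newest picture that a camera, given by its name, has taken for a name from the list of things; names that differ only in an ending like _2 or _b are one class to them, and where a whole thing is asked for, a point or a joint stands for the part that bears it (a point fixed in the world has none). Each returns a list of dicts, best first, with "p" (0 to 1); they miss things now and then, are a little off and sometimes report something else, mostly with a low value. They report only what shows in the picture. A call takes as long as a camera call. They do not tell look-alikes from the thing itself.
- finder.masks_of(name, camera): "mask" (480x640 bool, what is visible of it) and "xy" ([column, row] in pixels, amid what is visible of it).
- finder.tip_of(name, camera): "xy" ([column, row] in pixels: a listed point, or the origin of a listed thing).
The state is a dict: "time_s": time; "qpos": joint angles; "joint_velocities": joint speeds; "effort": joint torques, N m; "tool_pos": TCP position; "tool_rot": TCP orientation; "force": force on the tool from outside, world axes, zero at the start; "wrist_torque": the same for the moment, N m; "grip_width": finger opening in m; "grasp_force": force on a finger pad.
Only numpy, scipy, OpenCV 4.12 (cv2) and the standard library are available. Lean on these libraries where they do the work, as an engineer would, in place of code of your own. Each camera call takes 0.05 s, during which the arm holds its last target. There are 200 camera calls.

TASK

This air manifold has reached the end of the line with one port left open: neither a fitting nor a blanking plug is screwed into it. Call the line lead by pressing the plain push-button on the button box right in (not the mushroom-headed emergency stop), then point out the open port: hold the fingertips about 3 cm straight above it, keep still there for a couple of seconds, and finish still pointing at it. Do not touch the manifold or anything on it, do not operate the emergency stop, and leave the loose things on the bench where they are.

Things in the scene. Friction and masses are not known exactly. Their poses are not given: they have to be found in the camera images.
- manifold: Aluminium block 62 mm wide (x), 270 mm long (y), top face 62 mm above the bench, fixed on a plate 150 x 290 x 12 mm. Five ports in the top face at x = 0, y = -100, -50, 0, 50, 100 mm: three hold a fitting, one a blanking plug, one is open; which is which changes. Nothing by the ports stands over 26 mm above the top face. Origin on the bench under the block's middle, z up.
- gauge_top (a point): Middle of a round gauge, 40 mm across, lying face up 87 mm above the bench on the black regulator at the manifold's +y end (manifold y = 182 mm). The regulator and its knob reach to manifold y = 270 mm.
- open_port: The port without anything in it: a dark round hole 22 mm across and 18 mm deep in the manifold's top face. Origin at the centre of its mouth, level with the block's top face (62 mm above the bench), z up and out of the hole. The fingertips are about 3 cm above it when the TCP is about 50 mm above it.
- fitting_1: Straight brass push-in air fitting, screwed into one of the five ports of the manifold: 27 mm hexagon, black release collar with a small bore on top, stands 26 mm above the block's top face. Fixed. Origin on its axis at the level of the block's top face, z up.
- fitting_2: Straight brass push-in air fitting, screwed into one of the five ports of the manifold: 27 mm hexagon, black release collar with a small bore on top, stands 26 mm above the block's top face. Fixed. Origin on its axis at the level of the block's top face, z up.
- fitting_3: Straight brass push-in air fitting, screwed into one of the five ports of the manifold: 27 mm hexagon, black release collar with a small bore on top, stands 26 mm above the block's top face. Fixed. Origin on its axis at the level of the block's top face, z up.
- blank_plug: Brass blanking plug that properly closes one of the five ports: a flange 29 mm across with a small hexagon head, 11 mm high over all, no hole. Fixed. Origin on its axis at the level of the block's top face, z up.
- button_box: Grey push-button box fixed on the bench, 165 mm long (its x), 85 mm wide (its y), 60 mm high, with a short conduit at its +x end. The call button is at x = -40 mm, the emergency stop at x = +40 mm, both on y = 0. Origin on the bench under its middle, z up.
- call_button (a joint): Travel of the call button in m: 0 released, 0.006 pressed right in (vertically down). Spring return; it starts to move at about 2 N and takes about 6 N to press right in.
- call_button_top (a point): Centre of the top of the call button: a plain black round push-button 31 mm across in a steel bezel 39 mm across, its flat top 78 mm above the bench (12 mm above the bezel) when released. Moves with the button.
- estop (a joint): Travel of the emergency stop in m: 0 at rest, 0.006 pressed in. To be left at 0.
- estop_top (a point): Centre of the top of the emergency stop: a mushroom head 40 mm across on a flat disc 60 mm across, its top 97 mm above the bench, 80 mm from the call button.
- spare_fitting: Loose spare brass fitting standing upright on the bench near the manifold, 27 mm hexagon, 38 mm high. To be left alone. Origin at the centre of its underside.
- wrench: Loose steel wrench, 180 mm long, lying flat on the bench on the robot's side of the manifold. To be left alone. Origin under its middle.
- sealant: Loose white sealant bottle, 40 mm across and 100 mm high, standing beyond the button box. To be left alone. Origin at the centre of its underside.
- tray: Loose small open plastic tray, 100 x 75 x 30 mm, beside the button box. To be left alone. Origin at the centre of its underside.
Things that resemble listed ones, but are neither listed nor needed, are in the scene too. What is meant by the button_box is not blue, and is the smaller of those in its own colour.

How it is judged:
By the outcome, as a careful person would: the job done as asked, in the order asked, and still so for the second after the job is handed in, with the robot touching nothing.
It also fails if it takes over 35 s, if anything falls off the work surface, if the arm or the gripper's body presses on something with over 40 N, if the wrist force passes 120 N, or if a joint passes its speed limit or range.

## Working session

There is one attempt and no reset: what is moved stays moved. The work goes in short steps, Python scripts to look and compute and a shell command to move; the robot and the scene stay as the last step left them, time stands still between calls to the robot, and variables do not carry over. Pictures are saved under pics/ and viewed, at most 10 in all, crops included, and the job is handed in when it is done.

```bash
mkdir -p pics; ls; cat > h.py <<'E'
import numpy as np,cv2
from cell import get_obs,cams,ticket,finder
def P(c):
    k=cams.calibration(c);K=np.array([[k['fx'],0,k['cx']],[0,k['fy'],k['cy']],[0,0,1]]);return K,np.array(k['extrinsics'])
def plane(c,xy,z,KE=None):
    K,E=KE or P(c);d=E[:3,:3].T@np.linalg.inv(K)@[xy[0],xy[1],1];o=-E[:3,:3].T@E[:3,3];return o+d*(z-o[2])/d[2]
def tri(obs): # list of (KE,xy)
    A=np.zeros((3,3));b=np.zeros(3)
    for (K,E),xy in obs:
        d=E[:3,:3].T@np.linalg.inv(K)@[xy[0],xy[1],1];d/=np.linalg.norm(d);o=-E[:3,:3].T@E[:3,3];M=np.eye(3)-np.outer(d,d);A+=M;b+=M@o
    return np.linalg.solve(A,b)
def save(n,im): cv2.imwrite('pics/'+n,cv2.cvtColor(im,cv2.COLOR_RGB2BGR))
E
python3 - <<'E'
from h import *
for c in ('top','side'):
    save(c+'0.png',cams.read_camera(c))
    for n,z in (('button_box',0),('call_button_top',.078),('estop_top',.097),('manifold',0),('open_port',.062),('fitting_1',.062),('blank_plug',.062),('gauge_top',.087)):
        for r in finder.tip_of(n,c)[:5]: print(c,n,round(r['p'],2),np.round(r['xy']),np.round(plane(c,r['xy'],z),3)[:2])
print(get_obs()['time_s'])
E
```

```text
pics
top button_box 0.79 [389. 143.] [ 0.794 -0.142]
top button_box 0.73 [429. 388.] [ 0.299 -0.277]
top button_box 0.15 [513. 180.] [ 0.749 -0.412]
top call_button_top 0.64 [435. 429.] [ 0.235 -0.276]
top call_button_top 0.54 [382. 142.] [ 0.759 -0.12 ]
top call_button_top 0.47 [465. 248.] [ 0.568 -0.302]
top estop_top 0.96 [454. 362.] [ 0.353 -0.295]
top estop_top 0.78 [481. 212.] [ 0.637 -0.32 ]
top estop_top 0.62 [410. 111.] [ 0.825 -0.167]
top manifold 0.64 [240. 245.] [0.524 0.139]
top manifold 0.35 [461. 245.] [ 0.591 -0.315]
top open_port 0.53 [210. 239.] [0.516 0.187]
top fitting_1 0.69 [239. 238.] [0.526 0.131]
top fitting_1 0.68 [287. 232.] [0.553 0.041]
top fitting_1 0.58 [460. 243.] [ 0.58  -0.296]
top fitting_1 0.46 [258. 237.] [0.535 0.094]
top blank_plug 0.73 [481. 210.] [ 0.652 -0.332]
top blank_plug 0.6 [186. 240.] [0.508 0.233]
top gauge_top 0.72 [135. 247.] [0.476 0.317]
side button_box 0.72 [236. 226.] [ 0.799 -0.134]
side button_box 0.71 [444. 228.] [ 0.291 -0.278]
side button_box 0.7 [333. 200.] [ 0.595 -0.314]
side call_button_top 0.67 [473. 195.] [ 0.239 -0.328]
side call_button_top 0.47 [248. 205.] [ 0.758 -0.133]
side call_button_top 0.39 [347. 179.] [ 0.555 -0.309]
side estop_top 0.68 [428. 179.] [ 0.354 -0.341]
side estop_top 0.53 [320. 164.] [ 0.635 -0.333]
side estop_top 0.51 [229. 184.] [ 0.826 -0.179]
side manifold 0.7 [299. 327.] [0.532 0.134]
side open_port 0.52 [296. 326.] [0.517 0.184]
side open_port 0.41 [306. 271.] [0.55 0.03]
side fitting_1 0.68 [304. 289.] [0.535 0.084]
side fitting_1 0.66 [304. 273.] [0.551 0.038]
side fitting_1 0.65 [301. 308.] [0.523 0.135]
side fitting_1 0.15 [345. 177.] [ 0.569 -0.339]
side blank_plug 0.52 [300. 348.] [0.493 0.23 ]
side gauge_top 0.71 [294. 378.] [0.472 0.312]
0.9
```

View pics/top0.png

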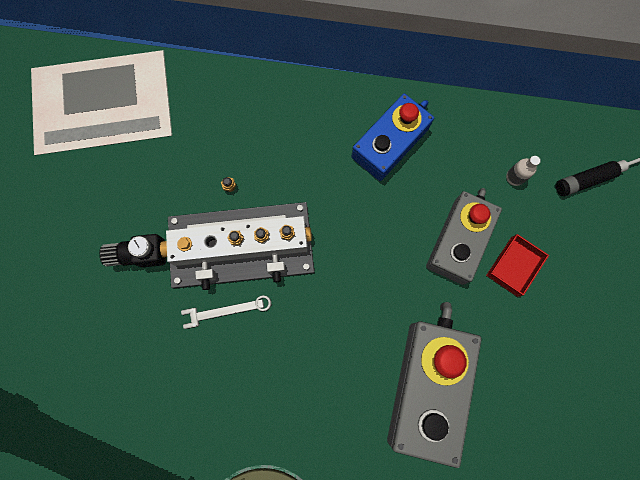

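View pics/side0.png

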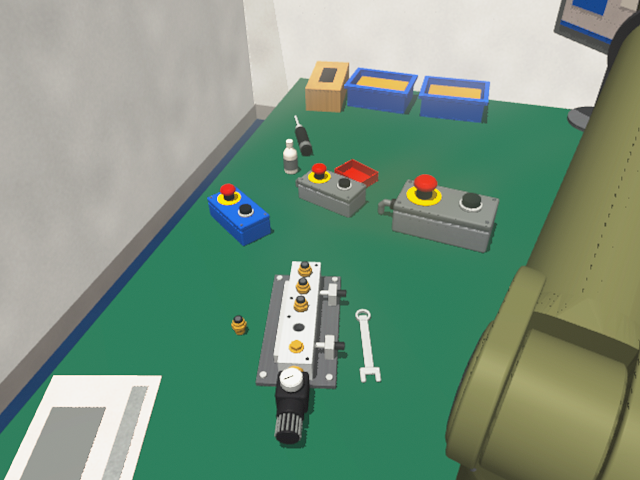

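Top picture: there are three button boxes.
- The blue one, at (393,135), is excluded by its colour.
- The grey one at (465,238) is the smaller of the two greys, stands beside the tray and sealant, and so fits the description.
- The large grey one, at (435,395), is too big.

The call button is at top (461,252) / side (344,184). The open port is the dark hole at top (210,241) / side (298,327), between the plug at (185,243) and the fitting at (235,238).

I'll refine these by triangulation and check them in an enlarged crop.

```bash
python3 - <<'E'
from h import *
T=cams.read_camera('top');
def masks(c):
    o={}
    for n in('call_button','estop','open_port','fitting_1','blank_plug','button_box'):
        o[n]=[(round(r['p'],2),np.round(r['xy'],1),int(r['mask'].sum())) for r in finder.masks_of(n,c)[:6]]
    return o
for n,v in masks('top').items(): print('top',n,v)
S=cams.read_camera('side')
for n,v in masks('side').items(): print('side',n,v)
# dark blob centroids near seeds
def blob(im,u,v,r,th):
    g=cv2.cvtColor(im,cv2.COLOR_RGB2GRAY)[v-r:v+r+1,u-r:u+r+1];n,l,s,c=cv2.connectedComponentsWithStats((g<th).astype('uint8'))
    i=1+np.argmin([np.hypot(*(c[k]-r))+ (99 if s[k,4]<12 else 0) for k in range(1,n)]);return c[i]+[u-r,v-r],s[i]
bt,bs=blob(T,461,252,12,60),blob(S,344,184,10,60);ht,hs=blob(T,210,241,9,70),blob(S,298,327,8,70)
print(bt,bs,ht,hs)
kt,ks=P('top'),P('side')
print('button tri',tri([(kt,bt[0]),(ks,bs[0])]),plane('top',bt[0],.078),plane('side',bs[0],.078))
print('hole tri',tri([(kt,ht[0]),(ks,hs[0])]),plane('top',ht[0],.062),plane('side',hs[0],.062))
a=cv2.resize(T[180:300,410:560],None,fx=4,fy=4,interpolation=3);b=cv2.resize(T[205:285,160:320],None,fx=4,fy=4,interpolation=3)
c=np.zeros((600,800,3),'uint8');c[:240,:400]=cv2.resize(a,(400,240)) if 0 else cv2.resize(T[195:285,420:570],(400,240));c[260:580,:640]=b
c[:240,400:800]=cv2.resize(S[150:240,290:440],(400,240));save('crop1.png',c)
E
```

```text
top call_button [(0.85, array([434.2, 423.7]), 573), (0.58, array([383.4, 143.7]), 190), (0.56, array([460.5, 252.8]), 205)]
top estop [(0.73, array([450.1, 360.2]), 825), (0.61, array([480.7, 215.2]), 308), (0.56, array([409.5, 114. ]), 229), (0.38, array([460.9, 236.4]), 4167)]
top open_port [(0.51, array([207.1, 239.2]), 95)]
top fitting_1 [(0.69, array([258.1, 235.6]), 159), (0.66, array([287.1, 230.5]), 174), (0.58, array([235.2, 238.5]), 151), (0.34, array([457.9, 253.8]), 227)]
top blank_plug [(0.71, array([186.8, 242.1]), 123), (0.43, array([477.9, 211.5]), 334), (0.34, array([514.3, 265.5]), 2213)]
top button_box [(0.91, array([461.4, 238.4]), 4217), (0.6, array([395.8, 135.7]), 3684)]
side call_button [(0.78, array([471.6, 199.9]), 266), (0.56, array([340.3, 185.7]), 93)]
side estop [(0.82, array([423.5, 184.9]), 377), (0.55, array([226.9, 191.4]), 170)]
side open_port [(0.68, array([345.2, 182.1]), 117)]
side fitting_1 [(0.77, array([301.2, 304.1]), 199), (0.77, array([304.1, 288.3]), 188), (0.57, array([303.2, 269.1]), 175)]
side blank_plug [(0.43, array([297.7, 349.6]), 163)]
side button_box [(0.9, array([446.8, 213.9]), 5769), (0.84, array([237.3, 216.3]), 2347), (0.67, array([330. , 193.2]), 2213), (0.62, array([300.9, 306. ]), 215)]
(array([461.57075472, 251.71226415]), array([  5,   4,  17,  17, 212], dtype=int32)) (array([344.86956522, 184.69565217]), array([ 6,  7, 10,  6, 23], dtype=int32)) (array([210.33333333, 241.08045977]), array([ 4,  4, 12, 11, 87], dtype=int32)) (array([297.11764706, 328.58823529]), array([ 4,  6,  8,  6, 17], dtype=int32))
button tri [ 0.55986551 -0.29932098  0.06706154] [ 0.55925034 -0.29616637  0.078     ] [ 0.55353551 -0.28359074  0.078     ]
hole tri [0.51365715 0.18580826 0.05931233] [0.51261409 0.1850366  0.062     ] [0.5133295  0.18791688 0.062     ]
```

View pics/crop1.png

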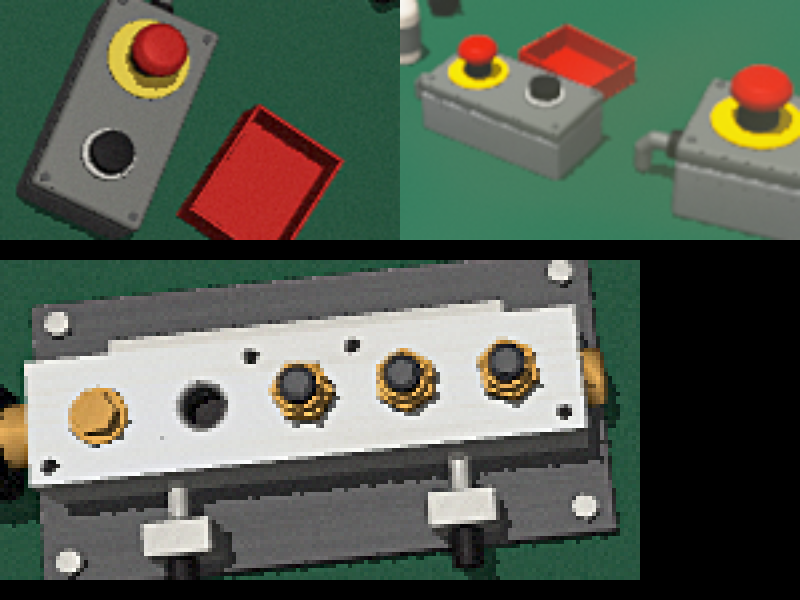

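Crop: the small grey box (top left) has its plain black button in a steel bezel and the E-stop on a yellow disc. The manifold's open hole lies between the plug and the first fitting. I'm closing the fingers and moving over towards the manifold.

```bash
python3 -m creep '0.036 -0.049 0 -6 0;0.036 -0.049 0 -6 0;0.036 -0.049 0 -6 0;0.036 -0.049 0 -6 0;0.036 -0.049 0 -6 0;0.036 -0.049 0 -6 0;0.036 -0.049 0 -6 0;0.03 -0.04 0 -6 0' 10; python3 - <<'E'
from h import *
o=get_obs();print(o['time_s'],o['tool_pos'],o['tool_rot'],o['qpos'])
k=P('wrist');im=cams.read_camera('wrist');save('w1.png',im)
for n,z in(('open_port',.062),('fitting_1',.062),('blank_plug',.062)):
    for r in finder.tip_of(n,'wrist')[:4]: print(n,round(r['p'],2),np.round(r['xy']),np.round(plane('wrist',r['xy'],z,k),4))
print('proj',[ (lambda q:q[:2]/q[2])(k[0]@(k[1]@[*p,1])[:3]) for p in([.513,.186,.062],)])
np.savez('w1.npz',K=k[0],E=k[1],im=im)
E
```

```text
time_s: 2.6
tool_pos: [0.4685, 0.2376, 0.2417]
tool_rot: [179.9, 0.0, 115.2]
force: [-0.2, 0.7, -0.7]
grip_width: 0.0151
grasp_force: 0.0
2.6 [0.46849283 0.237647   0.24169969] [1.79939296e+02 1.60719947e-03 1.15160632e+02] [-47.12519677   2.85342244  18.00641132 101.41029977  -0.90345475
  75.81705775  -3.75858608]
open_port 0.48 [334. 299.] [0.5119 0.1837 0.062 ]
fitting_1 0.86 [327. 356.] [0.5291 0.1338 0.062 ]
fitting_1 0.6 [313. 402.] [0.5374 0.0867 0.062 ]
blank_plug 0.56 [348. 244.] [0.5011 0.2314 0.062 ]
proj [array([336.77188322, 297.28624949])]
```

View pics/w1.png

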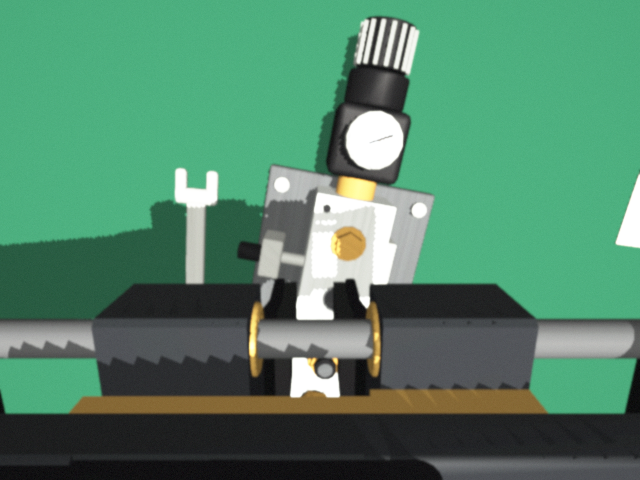

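Wrist view: the plug is at (348,244) and the open hole, partly hidden by the fingers, is at (334,299), which gives (0.512,0.184). This agrees with top/side (0.513,0.186). Next I go past the call button so the wrist camera can see it.

```bash
python3 -m creep '0.007 -0.06 0 -5 0;0.007 -0.06 0 -5 0;0.007 -0.06 0 -5 0;0.007 -0.06 0 -5 0;0.007 -0.06 0 -5 0;0.007 -0.06 0 -5 0;0.007 -0.06 0 -5 0;0.007 -0.06 0 -5 0'; python3 -m creep '0.007 -0.06 0 0 0;0.007 -0.06 0 0 0;0 0 0 0 0;0 0 0 0 0'; python3 - <<'E'
from h import *
o=get_obs();print(o['time_s'],o['tool_pos'],o['tool_rot'],o['qpos'])
k=P('wrist');im=cams.read_camera('wrist');save('w2.png',im)
for n,z in(('call_button_top',.078),('estop_top',.097),('button_box',0)):
    for r in finder.tip_of(n,'wrist')[:4]: print(n,round(r['p'],2),np.round(r['xy'],1),np.round(plane('wrist',r['xy'],z,k),4))
    for r in finder.masks_of(n,'wrist')[:2]: print('m',n,round(r['p'],2),np.round(r['xy'],1),int(r['mask'].sum()),np.round(plane('wrist',r['xy'],z,k),4))
np.savez('w2.npz',K=k[0],E=k[1],im=im)
E
```

```text
time_s: 3.8
tool_pos: [0.5244, -0.2391, 0.2414]
tool_rot: [179.9, -0.1, 75.6]
force: [0.5, -0.5, 0.3]
grip_width: 0.0004
grasp_force: 0.0
time_s: 4.3
tool_pos: [0.5382, -0.3579, 0.2405]
tool_rot: [-179.9, -0.1, 75.6]
force: [0.4, 0.1, -0.2]
grip_width: 0.0004
grasp_force: 0.0
4.3 [ 0.53822565 -0.35785615  0.24050546] [-1.79948109e+02 -8.89372533e-02  7.55988774e+01] [ -4.41881933  22.65265631  47.31786126  85.18143281 -16.78965826
  79.56425234  29.35417809]
call_button_top 0.62 [325.9 138.5] [ 0.5615 -0.2992  0.078 ]
m call_button_top 0.98 [323.9 137.3] 1448 [ 0.5603 -0.298   0.078 ]
estop_top 0.58 [448.5 149. ] [ 0.6388 -0.3256  0.097 ]
m estop_top 0.7 [ 19.7 196.8] 3553 [ 0.3474 -0.2841  0.097 ]
button_box 0.77 [370.4 138.2] [ 0.6012 -0.3111  0.    ]
button_box 0.63 [ 39.9 184. ] [ 0.2996 -0.2758  0.    ]
m button_box 0.65 [379.3 139.1] 25142 [ 0.6087 -0.3139  0.    ]
m button_box 0.59 [ 84.  177.3] 27888 [ 0.3411 -0.2802  0.    ]
```

View pics/w2.png

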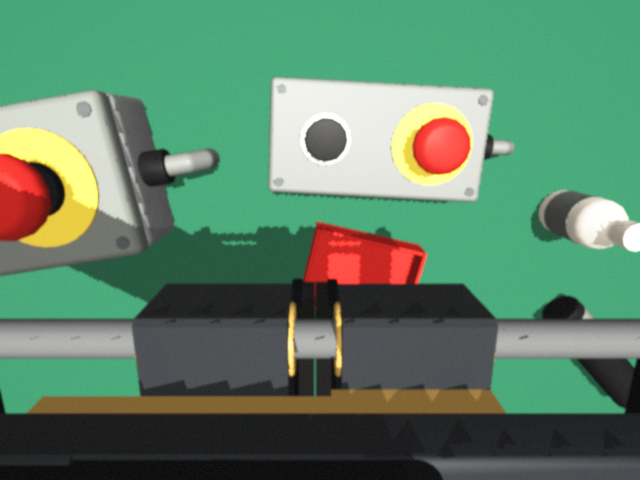

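Wrist view: the call button at (325,138) gives (0.561,-0.298), and the E-stop at (441,146) is 80 mm from it as the text says. The big grey box sits at the left edge. I'm moving over the button and down to about 1 cm above it.

```bash
python3 -m creep '0.0115 0.03 0 0 0;0.0115 0.03 0 0 0;0 0 -0.045 0 0;0 0 -0.045 0 0;0 0 -0.04 0 0;0 0 0 0 0;0 0 0 0 0'
```

```text
time_s: 5.52
tool_pos: [0.5611, -0.3004, 0.1131]
tool_rot: [179.9, 0.0, 75.5]
force: [-0.2, 0.1, 0.2]
grip_width: 0.0002
grasp_force: 0.0
```

```bash
python3 -m creep '0 0.002 -0.006 0 0;0 0 -0.006 0 0;0 0 -0.003 0 0;0 0 -0.002 0 0;0 0 0 0 0'; python3 -m creep '0 0 -0.002 0 0;0 0 -0.001 0 0;0 0 0 0 0'
```

```text
time_s: 6.15
tool_pos: [0.5603, -0.2977, 0.0946]
tool_rot: [180.0, -0.0, 75.5]
force: [-0.6, 0.8, 3.5]
grip_width: 0.0
grasp_force: 1.7
time_s: 6.52
tool_pos: [0.5604, -0.2978, 0.0916]
tool_rot: [180.0, -0.0, 75.5]
force: [-1.4, 2.0, 5.3]
grip_width: 0.0002
grasp_force: 2.8
```

Contact is where expected. Pressing on to the stop.

```bash
python3 -m creep '0 0 -0.001 0 0;0 0 -0.001 0 0;0 0 0 0 0'; python3 -m creep '0 0 -0.001 0 0;0 0 0 0 0;0 0 0 0 0'
```

```text
time_s: 6.9
tool_pos: [0.5604, -0.2978, 0.0911]
tool_rot: [180.0, -0.1, 75.5]
force: [-4.6, 3.5, 13.3]
grip_width: 0.0005
grasp_force: 6.8
time_s: 7.28
tool_pos: [0.5604, -0.2979, 0.091]
tool_rot: [180.0, -0.1, 75.5]
force: [-6.4, 5.7, 19.3]
grip_width: 0.0007
grasp_force: 9.4
```

The button bottomed at TCP z 0.091 (6 mm of travel) and the force rose well past 6 N, so it is pressed right in. Now up and over to the port.

```bash
python3 -m creep '0 0 0.02 0 0;0 0 0.05 0 0;0 0 0.05 0 0;0 0 0.03 0 0;0 0 0 0 0'; python3 -m creep '-0.006 0.06 0 5 0;-0.006 0.06 0 5 0;-0.006 0.06 0 5 0;-0.006 0.06 0 5 0;-0.006 0.06 0 5 0;-0.006 0.06 0 5 0;-0.006 0.06 0 5 0;-0.006 0.06 0 5 0'; python3 -m creep '0 0 0 0 0;0 0 0 0 0'; python3 - <<'E'
from h import *
for c in('top','side'):
    im=cams.read_camera(c); save(c+'2.png',im)
    for r in finder.tip_of('call_button_top',c)[:3]: print(c,r['xy'],r['p'])
E
```

```text
time_s: 7.9
tool_pos: [0.5612, -0.2993, 0.2411]
tool_rot: [179.7, 0.1, 75.4]
force: [1.0, 0.3, 0.3]
grip_width: 0.0002
grasp_force: 0.0
time_s: 8.9
tool_pos: [0.5112, 0.1836, 0.237]
tool_rot: [-179.9, 0.0, 115.6]
force: [1.1, -0.4, 0.2]
grip_width: 0.0005
grasp_force: 0.0
time_s: 9.15
tool_pos: [0.5118, 0.1813, 0.237]
tool_rot: [-179.9, 0.1, 115.4]
force: [0.1, -0.1, 0.5]
grip_width: 0.0005
grasp_force: 0.0
top [461.5, 249.3] 0.78
top [437.7, 429.2] 0.69
top [382.9, 144.5] 0.6
side [473.8, 198.4] 0.49
side [346.9, 178.5] 0.39
```

```bash
python3 -m creep '0.001 0.004 0 0 0;0 0 -0.045 0 0;0 0 -0.045 0 0;0 0 -0.025 0 0;0 0 -0.01 0 0;0 0 0 0 0;0 0 0 0 0'
```

```text
time_s: 10.22
tool_pos: [0.5141, 0.1865, 0.1147]
tool_rot: [179.9, -0.0, 115.4]
force: [1.0, -0.2, 0.6]
grip_width: 0.0005
grasp_force: 0.0
```

```bash
python3 - <<'E'
from h import *
o=get_obs();print(o['time_s'],o['tool_pos'])
T=cams.read_camera('top');S=cams.read_camera('side')
c=np.zeros((600,800,3),'uint8');c[:300,:800]=cv2.resize(T[205:280,140:340],(800,300));c[300:,:400]=cv2.resize(S[255:345,240:360],(400,300))
save('end.png',c)
E
```

```text
10.225 [0.51413804 0.18645927 0.1146683 ]
```

View pics/end.png

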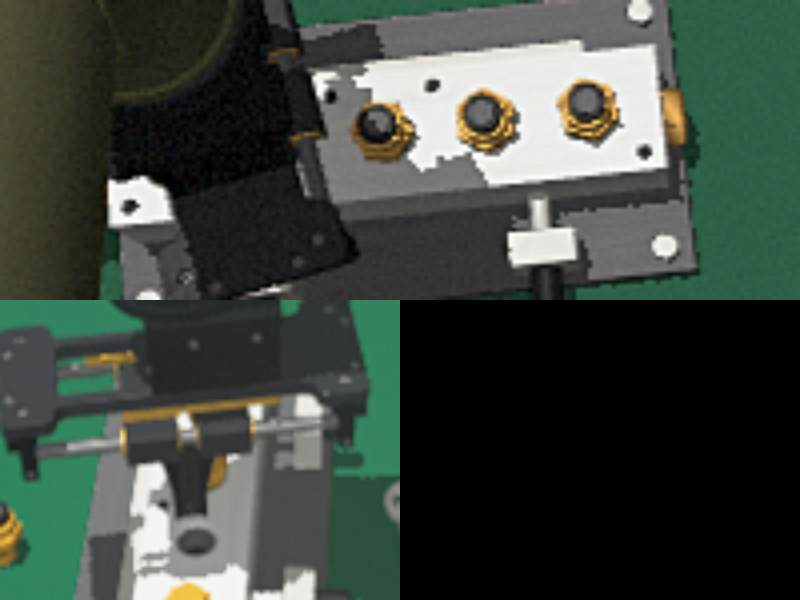

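The side crop shows the closed fingertips straight above the open hole (crop (192,515) over (197,540)), and the top crop shows nothing else disturbed. I'm trimming the height 2 mm and holding still for 3 s.

```bash
python3 -m creep '0 0 -0.002 0 0;0 0 0 0 0;0 0 0 0 0;0 0 0 0 0;0 0 0 0 0;0 0 0 0 0;0 0 0 0 0;0 0 0 0 0'; python3 -m creep '0 0 0 0 0;0 0 0 0 0;0 0 0 0 0;0 0 0 0 0;0 0 0 0 0;0 0 0 0 0;0 0 0 0 0;0 0 0 0 0'; python3 -m creep '0 0 0 0 0;0 0 0 0 0;0 0 0 0 0;0 0 0 0 0;0 0 0 0 0;0 0 0 0 0;0 0 0 0 0;0 0 0 0 0'; python3 -c "
from cell import ticket
print(ticket.sign_off())"
```

```text
time_s: 11.32
tool_pos: [0.5132, 0.1861, 0.1113]
tool_rot: [180.0, 0.0, 115.5]
force: [-0.1, 0.6, 0.3]
grip_width: 0.0008
grasp_force: 0.0
time_s: 12.32
tool_pos: [0.5131, 0.1861, 0.1113]
tool_rot: [180.0, 0.0, 115.5]
force: [0.1, 0.6, 0.1]
grip_width: 0.0003
grasp_force: 0.0
time_s: 13.32
tool_pos: [0.5132, 0.1861, 0.1113]
tool_rot: [180.0, 0.0, 115.5]
force: [-0.1, 0.2, -0.2]
grip_width: 0.0004
grasp_force: 0.0
the job is handed in; nothing more can be done
None
```

I pressed the call button on the small grey box right in, then held the fingertips still about 3 cm above the open port for 3 s, and handed the job in at about 13 s with the arm still pointing there.

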